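# Ease a sagging bolt over its bent keeper and hold the gate ajar

## Task

The keeper of the thread cage is bent and has to be straightened with the gate ajar: first slacken the gate's closing spring by turning the wing knob on top of the hinge column back until its pointer stands on the long zero mark. Then take the sagging bolt by its knob, lift it so that its head clears the bent-up lip of the keeper and draw it fully back without forcing it, and still by that knob swing the gate open until its free edge stands about 60 mm out from the post. Finish while still gripping the bolt knob and holding the gate ajar there; leave the spools on the roof, the pattern weight and the glue bottle as they are.

Things in the scene. Friction and masses are not known exactly. Their poses are not given: they have to be found in the camera images.
- cage: plywood cage for threads and blades, fixed on the table, 170 deep (x) x 270 wide (y) x 210 high mm; origin under the centre of its underside; its front (gate) faces its own -x, z up. Front posts at its left (+y, hinge) and right (-y, keeper); the front faces of posts and shut gate lie at x = -85 mm. Flat roof at z = 210 mm
- tension_wing (a point): grip point of the torsion head's wing knob, on the hinge axis above the left post (cage x -88, y +112, z 240 mm). The wing is an upright bar 38 long, 12 thick, 30 high (cage z 219 to 249 mm), on a disc of radius 18.5 over a fixed graduated plate of radius 31 (top at z 216). The point turns with it: its -x axis points along the wing to the pointer; at zero that is the cage's -x
- tension (a joint): angle of the wing knob, rad: 0 = pointer on the long broad zero mark at the plate's front, spring slack; positive = wound, anticlockwise seen from above (pointer toward the gate, cage -y). Fine marks every 0.26 rad. Starts at about 0.55 to 1.3; stiff (0.22 N m), stays where left; goes past zero to -0.35, there is no stop at zero
- gate (a joint): opening angle of the gate, rad: 0 = shut, positive = its free right edge swings out to the cage's -x (clockwise seen from above), up to 1.2. The torsion spring pulls it shut, harder the more the gate is open or the knob is wound (under 0.3 N m), so the gate swings shut when let go
- gate_hinge (a point): point on the vertical hinge axis of the gate (cage frame x -88, y +112, z 100)
- gate_edge (a point): point at mid height on the front of the gate's free edge, 218 mm from the hinge axis; it lies at cage x = -85 when shut, so 60 mm out is a gate angle of about 0.28 rad
- bolt_knob (a point): grip point of the bolt's knob, a round steel knob 14 mm thick and 30 mm long standing out square from the gate's face toward the robot, axis level (along the cage's x when shut), collar 18 mm at its root, flange 19 mm at its end; the point is at mid length, 55 mm in front of the gate's face, 104 mm from the barrel's screw; when shot at cage x -140, y -71, z 170 mm
- bolt_head (a point): middle of the bolt's turned head, 25 mm thick and 16 mm long, at the right end of the 9 mm rod, lying in the keeper when shot
- bolt (a joint): how far the bolt is drawn, m: 0 = shot, 0.030 = fully drawn (stop), sliding along the gate toward the hinge (cage +y when shut), friction about 1 N. The head is quite out of the keeper from 0.025 on. Pulled without lifting, it moves only about 3 mm until the head's shoulder catches behind the lip
- barrel: the bolt's barrel on the gate's top rail, with the bolt in it (0.22 kg): it hangs by one screw (its origin, cage y +33, z 186 mm) and sags by 0.068 rad toward the keeper. It swings up about that screw by at most 0.15 rad (knob then 15 mm up) and falls back when let go. The head clears the lip once the knob is 5 mm above its sagging rest; 8 to 10 mm is comfortable
- keeper: folded steel saddle, open on top, on the front of the right post, fixed; its frame is the cage's frame
- keeper_lip (a point): middle of the top edge of the bent-up lip at the gate side of the keeper, 3 mm thick across the bolt, lying under the rod just inside the head's shoulder
- roof_spool_a: thread spool, 34 x 34 x 45 mm, standing on the cage's roof; origin under its centre; leave alone
- roof_spool_b: thread spool, 34 x 34 x 50 mm, standing on the cage's roof; origin under its centre; leave alone
- weight: round cast pattern weight, 66 x 66 x 24 mm, on the table to the left; origin under its centre; leave alone
- glue: glue bottle, 40 x 40 x 122 mm, standing on the table to the right; origin under its centre; leave alone

How it is judged:
By the outcome, as a careful person would: the job done as asked, in the order asked, and still so for the second after the job is handed in, while the arm keeps its last pose, push and grip.
It also fails if it takes over 48 s, if anything falls off the work surface, if the arm or the gripper's body presses on something with over 40 N, if the wrist force passes 120 N, or if a joint passes its speed limit or range.

## Robot

A 6-joint arm with a two-finger parallel gripper is mounted at the origin on a cart in front of the work surface, level with it; the furniture and walls round the work are solid. World frame = base frame: x ahead of the robot, y to its left, z up, the work surface at z = 0. Lengths are in m, angles in rad, forces in N, time in s.
With the tool pointing down it reaches from about 0.25 to 0.775 m from the base axis. Payload 8.9 kg.
Tool frame: the origin (TCP) lies midway between the tips of the shut fingers; the grasp point (between the pads) lies r.hold_point_z behind it (r.hold_point_z is the distance from the TCP to the grasp point, in m); z points along the fingers, y is the line along which they close (so a half turn about z gives the same grasp; the last joint's range is limited). The gripper opens to 85 mm and grips with 20 to 120 N. Pads are 22 mm wide; open, the fingers measure 114 mm over their backs; the gripper's body (76 mm by 85 mm) begins 54 mm behind the grasp point. The pads swing forward as they close: fully open they stand 13 mm farther back than shut.
Start: joints at [-1.427, 0.291, -0.153, 1.127, 0, 1.431], TCP at [0.147, -0.504, 0.231] pointing down, gripper open.
Joint ranges: [-2.52, 2.52], [-0.91, 1.74], [-1.3, 1.37], [-1.96, 2.02], [-1.52, 1.47], [-3.14, 3.14]. Speed limits (rad/s): [2.22, 2.22, 2.79, 3.14, 3.14, 3.14].

## Interface

Orientations are given as a rotation vector (axis times angle).
In Python, from plant import status, optics, r gives the robot as it stands.
- The arm moves only by the shell command python3 -m handwheel 'ROWS'. ROWS is JSON, a list of rows, each a list of 7 numbers: the shift along the tool's x, y, z in mm, then the turn, a rotation vector about the tool's x, y, z in degrees, then the gripper's target within -1 to 1 (fully open at 1, half-way at 0, shut at -1). A call has 1 to 10 rows; each row is the pose to reach, as a shift and turn from the pose commanded when the call began, along the tool's axes at that moment; what a row does not reach only later rows make up. A row lasts 1/12 s, in which the tool goes at most 41.7 mm and 7.16 degrees, less where a joint would pass 70% of its speed; a pose out of reach is approached as far as the arm can. A call with a gripper value outside its range is refused whole. The fingers move at their own pace and stop on an object; the grip force is fixed at half the most. Time passes only in rows, so rows that repeat a pose let the fingers close. It gives the time, the measured TCP pose, the force, the opening and the grip force at its end, in the units of the state.
- status.observe(): the state, without advancing time (a new reading comes with each control period).
- optics.grab_frame(name): name is "side" or "top" or "wrist"; returns a dict with "color" (420x560x3 uint8, red, green, blue), "vertical_fov" (degrees; the focal length in pixels is half the picture's height over the tangent of half this angle, whatever the lens; pixels are square), "cx", "cy" (the principal point, pixels), "R" (3x3) and "t" (3): a world point X has camera coordinates R X + t; the wrist camera has in their place "hand_eye" (4x4, takes a point from camera to tool coordinates, whose origin is the TCP and whose axes are the flange's). Camera axes: x right, y down, z forward; pixel columns grow to the right and rows downward; lengths in m; the calibration is good to about 2 mm. A picture is of the moment at which its call begins: read the wrist's pose just before it. There is no depth.
- r.close_job(): hands the job in; it is judged then, once.
The state is a dict: "t": time; "q": joint angles; "joint_velocities": joint speeds; "effort": joint torques, N m; "ee_pos": TCP position; "eef_rot": TCP orientation; "contact_force": force on the tool from outside, world axes, zero at the start; "wrist_torque": the same for the moment, N m; "gripper_width": finger opening in m; "grasp_force": force on a finger pad.
Only numpy, scipy, OpenCV 4.12 (cv2) and the standard library are available. Lean on these libraries where they do the work, as an engineer would, in place of code of your own. Each camera call takes 0.05 s, during which the arm holds its last target. There are 200 camera calls.

## Working session

There is one attempt and no reset: what is moved stays moved. The work goes in short steps, Python scripts to look and compute and a shell command to move; the robot and the scene stay as the last step left them, time stands still between calls to the robot, and variables do not carry over. Pictures are saved under pics/ and viewed, at most 10 in all, crops included, and the job is handed in when it is done.

```bash
mkdir -p pics; ls
python3 - <<'E'
from plant import status, optics, r
import cv2
s=status.observe(); print(s, r.hold_point_z)
for n in("side","top"):
    f=optics.grab_frame(n); cv2.imwrite(f"pics/{n}0.png",f["color"][:,:,::-1]); print(n,f["vertical_fov"],f["cx"],f["cy"],f["R"],f["t"])
E
```

```text
pics
{'t': 0.0, 'q': array([-1.42728185e+00,  2.91307403e-01, -1.54118804e-01,  1.12670982e+00,
       -1.46473315e-05,  1.43149117e+00]), 'joint_velocities': array([ 0.00073714, -0.00110193, -0.0006734 ,  0.00035727,  0.00011591,
       -0.00136342]), 'effort': array([-1.61505926e-03, -5.37142503e+01,  3.31374443e+01,  1.57734356e-02,
       -1.80067959e-04,  1.06544815e-05]), 'ee_pos': array([ 0.14644148, -0.50370261,  0.23072103]), 'eef_rot': array([-3.10890787e+00, -4.42584124e-01,  2.74252633e-05]), 'contact_force': array([ 1.00816302, -0.35196841, -0.03414009]), 'wrist_torque': array([ 0.01877589, -0.07762765,  0.06771619]), 'grasp_force': 0.0, 'gripper_width': 0.0855171885467832} 0.0187
side 43.858162321325864 279.37398491464336 205.227661487809 [[-0.40257725  0.91537753  0.00394147]
 [ 0.62975571  0.28008235 -0.72454235]
 [-0.66433373 -0.2892021  -0.68921901]] [ 0.42275936 -0.15162019  1.63871108]
top 53.789254594455485 281.6187930640551 210.13927090510865 [[-0.02457835 -0.99968126  0.0057696 ]
 [-0.99721518  0.02411041 -0.07057316]
 [ 0.07041155 -0.0074881  -0.99748992]] [-0.22745762  0.58366897  1.32535642]
```

View pics/side0.png

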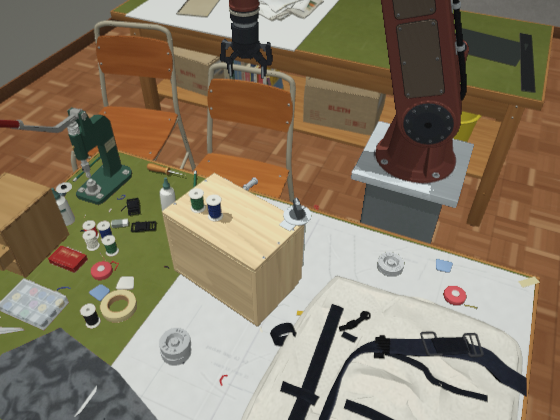

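View pics/top0.png

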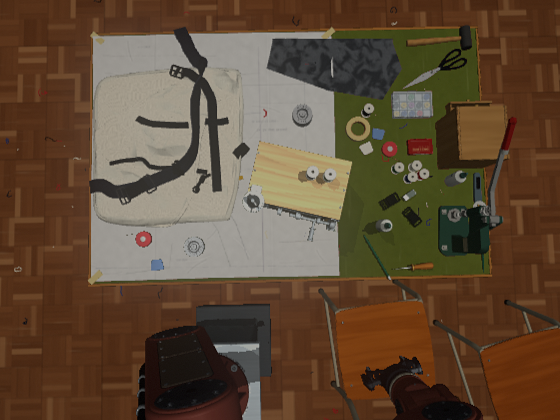

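The side view shows the cage from behind. In the top view the roof lies around (245–352, 142–222), the tension plate at about (253,202) and the knob at about (312,232). I'll enlarge these.

Run:
```python
import cv2
a=cv2.imread("pics/top0.png")[130:250,235:365]; b=cv2.resize(a,None,fx=6,fy=5*1.0 and 6,interpolation=cv2.INTER_CUBIC)[:, :]
b=cv2.resize(a,(780,720),interpolation=cv2.INTER_CUBIC)[:]
b=cv2.resize(a,(650,600),interpolation=cv2.INTER_CUBIC); b=cv2.convertScaleAbs(b,alpha=1.0)
cv2.imwrite("pics/topc.png",b)
```

```text
(no output)
```

View pics/topc.png

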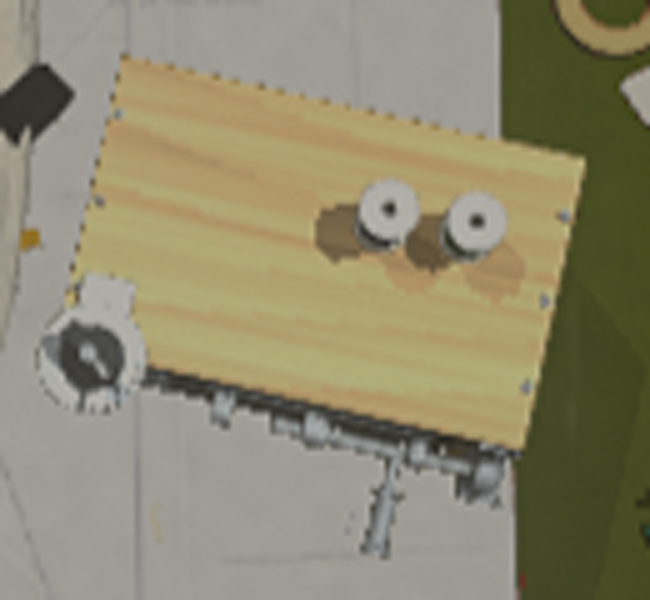

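The crop (5x) shows roof corners at (122,56), (585,157) and (523,452), the plate centre at (91,358), and the knob's end at (376,552). I'll fit the cage pose from these.

```bash
cat > h.py <<'E'
import numpy as np, cv2
from scipy.optimize import least_squares
from scipy.spatial.transform import Rotation as Ro
from plant import status, optics, r
def K(f):
    h=f["color"].shape[0]; F=h/2/np.tan(np.radians(f["vertical_fov"]/2)); return F
def proj(f,X,R=None,t=None):
    R=f["R"] if R is None else R; t=f["t"] if t is None else t
    c=np.asarray(X)@np.asarray(R).T+t; F=K(f); return np.c_[c[:,0]/c[:,2]*F+f["cx"],c[:,1]/c[:,2]*F+f["cy"]]
def cage(p,X):
    c,s=np.cos(p[2]),np.sin(p[2]); X=np.asarray(X,float); return np.c_[p[0]+c*X[:,0]-s*X[:,1],p[1]+s*X[:,0]+c*X[:,1],X[:,2]]
def wristRT(f,s):
    T=np.eye(4); T[:3,:3]=Ro.from_rotvec(s["eef_rot"]).as_matrix(); T[:3,3]=s["ee_pos"]
    M=np.linalg.inv(T@np.asarray(f["hand_eye"])); return M[:3,:3],M[:3,3]
def delta(pos,Rt):
    "shift mm / turn deg from the present tool pose"
    s=status.observe(); R0=Ro.from_rotvec(s["eef_rot"]); 
    return np.round(R0.inv().apply(np.asarray(pos)-s["ee_pos"])*1e3,1), np.round(np.degrees((R0.inv()*Rt).as_rotvec()),1)
E
python3 - <<'E'
from h import *
f=optics.grab_frame("top")
P=[(85,135,210),(85,-135,210),(-85,-135,210),(-88,112,217),(-155,-71,170)]
uv=np.array([(122,56),(585,157),(523,452),(91,358),(376,552)])/5+[235-.4,130-.4]
X=np.array(P)/1e3
g=lambda p:(proj(f,cage(p,X))-uv).ravel()
s=least_squares(g,[.5,-.3,0.2]);print(s.x,np.round(s.fun,1))
p=s.x
print(cage(p,np.array([(-88,112,240),(-140,-71,170),(-85,-106,100)])/1e3))
f=optics.grab_frame("side")
print(proj(f,cage(p,np.array([(85,135,210),(85,-135,210),(-85,-135,210),(85,135,0)])/1e3)))
w=optics.grab_frame("wrist");print(w["hand_eye"],w["vertical_fov"])
E
```

```text
[ 0.64826686 -0.29004629 -0.24779879] [-0.4 -0.4  0.3  0.4 -0.1  0.1 -0.3  0.2  0.5 -0.4]
[[ 0.59042515 -0.15988356  0.24      ]
 [ 0.49512899 -0.32453969  0.17      ]
 [ 0.53986453 -0.37196049  0.1       ]]
[[254.92639804 268.91089074]
 [161.55851454 210.53500965]
 [214.11382969 171.86171661]
 [257.55169692 328.19109381]]
[[ 1.05380632e-03 -9.61050928e-01 -2.76369324e-01  6.98672702e-02]
 [ 9.99999351e-01  1.13255832e-03 -1.25341634e-04 -7.28912148e-04]
 [ 4.33464070e-04 -2.76369012e-01  9.61051498e-01 -1.42405677e-01]
 [ 0.00000000e+00  0.00000000e+00  0.00000000e+00  1.00000000e+00]] 63.864152355177964
```

```bash
python3 -m handwheel '[[0,0,-60,0,0,0,1],[0,0,-130,0,0,0,1],[0,0,-130,0,0,0,1],[522,-206,-130,0,0,-24.6,1],[522,-206,-130,0,0,-24.6,1],[522,-206,-130,0,0,-24.6,1],[522,-206,-130,0,0,-24.6,1],[522,-206,-130,0,0,-24.6,1],[522,-206,-130,0,0,-24.6,1],[522,-206,-130,0,0,-24.6,1]]' && python3 -c "
from h import *
print(delta([.5904,-.1599,.36],Ro.from_euler('z',40.8,degrees=True)*Ro.from_euler('x',180,degrees=True)))
s=status.observe();f=optics.grab_frame('wrist');cv2.imwrite('pics/w1.png',f['color'][:,:,::-1])
p=[.6483,-.29,-.2478];R,t=wristRT(f,s);print(proj(f,cage(p,np.array([(-88,112,240),(-140,-71,170),(-85,-106,100)])/1e3),R,t))"
```

```text
t: 1.08
ee_pos: [0.3784, -0.324, 0.359]
eef_rot: [2.944, 1.095, 0.0]
contact_force: [0.3, -1.1, -0.4]
gripper_width: 0.0852
grasp_force: 0.0
(array([267.7,  14.2,  -1. ]), array([ 0.,  0., -0.]))
[[ 304.75218778 -240.38941274]
 [ 361.84426162   91.90791245]
 [ 405.02518829   92.79497917]]
```

```bash
python3 -m handwheel '[[267.7,14.2,-1,0,0,0,1],[267.7,14.2,-1,0,0,0,1],[267.7,14.2,-1,0,0,0,1],[267.7,14.2,-1,0,0,0,1],[267.7,14.2,-1,0,0,0,1],[267.7,14.2,-1,0,0,0,1],[267.7,14.2,-1,0,0,0,1],[267.7,14.2,-1,0,0,0,1],[267.7,14.2,-1,0,0,0,1],[267.7,14.2,-1,0,0,0,1]]' && python3 -c "
from h import *
s=status.observe();f=optics.grab_frame('wrist');cv2.imwrite('pics/w2.png',f['color'][:,:,::-1]); np.savez('w2.npz',pos=s['ee_pos'],rot=s['eef_rot'])
p=[.6483,-.29,-.2478];R,t=wristRT(f,s);print(proj(f,cage(p,np.array([(-88,112,216),(-88,112,249),(-140,-71,170),(-85,-106,100)])/1e3),R,t))"
```

```text
t: 1.97
ee_pos: [0.5886, -0.1619, 0.3597]
eef_rot: [-2.945, -1.095, 0.001]
contact_force: [-0.4, -0.2, 0.2]
gripper_width: 0.0856
grasp_force: 0.0
[[279.21158073 192.28871437]
 [279.25428185 202.05199585]
 [333.17585967 335.43032247]
 [373.57166843 300.50523838]]
```

View pics/w1.png

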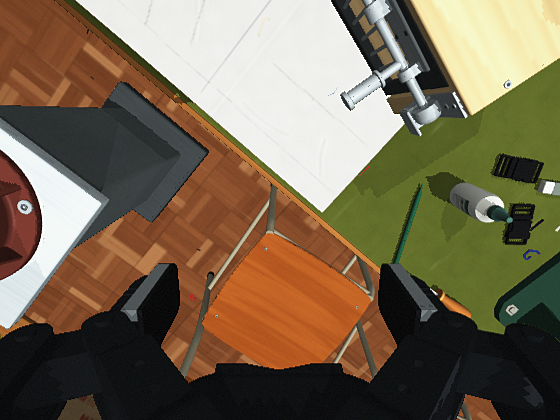

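View pics/w2.png

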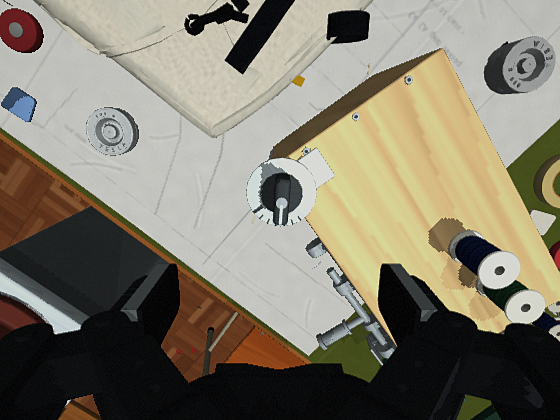

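w1: knob from end (347,101) to collar around (400,72), matching the prediction (362,92). w2: plate centre about (281,191), predicted (279,192). The wing runs almost vertically in the image, so the tool is nearly aligned. Next, a close crop.

Run:
```python
import cv2
a=cv2.imread("pics/w2.png")[145:235,230:335]
cv2.imwrite("pics/w2c.png",cv2.resize(a,None,fx=6,fy=6,interpolation=cv2.INTER_CUBIC))
```

```text
(no output)
```

View pics/w2c.png

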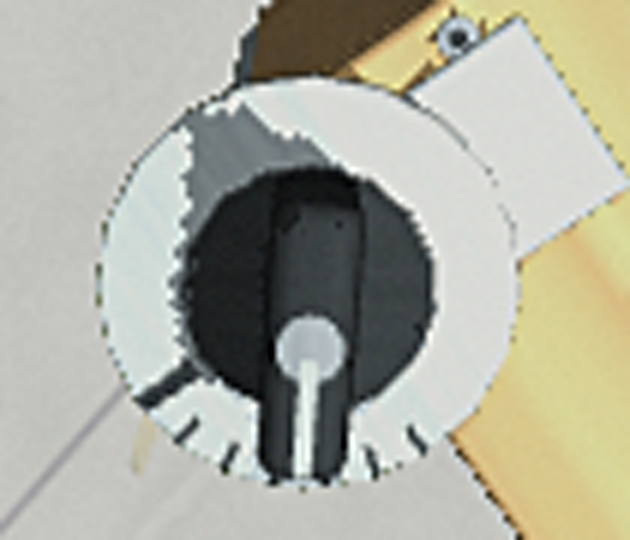

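The crop (6x) shows the pointer line from (311,345) to (302,472), the plate centre at (308,281), and the long zero mark from (208,362) to (143,402). Now I'll work out the angles.

Run:
```python
from h import *
f=optics.grab_frame('wrist'); d=np.load('w2.npz'); R,t=wristRT(f,dict(ee_pos=d['pos'],eef_rot=d['rot']))
F=K(f)
def back(u,v,z):
    u=230-.4+u/6; v=145-.4+v/6
    ray=R.T@np.array([(u-f['cx'])/F,(v-f['cy'])/F,1]); C=-R.T@t; return C+ray*(z-C[2])/ray[2]
c=back(308,281,.216); z1=back(208,362,.216); z2=back(143,402,.216); a=back(311,345,.249); b=back(302,472,.249)
wt=back(317,185,.249)
ang=lambda v:np.degrees(np.arctan2(v[1],v[0]))
print("plate",c,"ideal cage",cage([.6483,-.29,-.2478],[(-.088,.112,.24)]))
print("zero",ang(z1-c),ang(z2-c),"pointer",ang(b-a),ang(b-wt),"b",b,"wt",wt, ang(b-c))
```

```text
plate [ 0.5920166  -0.16047095  0.216     ] ideal cage [[ 0.59045845 -0.1598372   0.24      ]]
zero 170.62234912311615 167.8471187730823 pointer -142.92859759040988 -141.92057080995136 b [ 0.57767304 -0.17161789  0.249     ] wt [ 0.60786624 -0.1479609   0.249     ] -142.1478022820287
```

```bash
python3 -m handwheel '[[1,1.3,40,0,0,3.3,0.2],[1,1.3,75,0,0,3.3,0.2],[1,1.3,105,0,0,3.3,0.2],[1,1.3,125,0,0,3.3,0.2],[1,1.3,137.5,0,0,3.3,0.2],[1,1.3,137.5,0,0,3.3,0.2],[1,1.3,137.5,0,0,3.3,-0.7],[1,1.3,137.5,0,0,3.3,-1],[1,1.3,137.5,0,0,3.3,-1],[1,1.3,137.5,0,0,3.3,-1]]' && python3 -m handwheel '[[0,0,0,0,0,0,-1],[0,0,0,0,0,0,-1],[0,0,0,0,0,0,-1],[0,0,0,0,0,0,-1]]'; python3 -c "
from h import *
s=status.observe();print(s['wrist_torque'],s['q'])"
```

```text
t: 2.9
ee_pos: [0.5913, -0.1624, 0.2241]
eef_rot: [2.973, 1.008, 0.003]
contact_force: [-0.2, -1.5, 4.4]
gripper_width: 0.0108
grasp_force: 58.5
t: 3.23
ee_pos: [0.5913, -0.1624, 0.2241]
eef_rot: [2.973, 1.008, 0.003]
contact_force: [-1.3, -1.5, 6.7]
gripper_width: 0.0107
grasp_force: 58.7
[-0.0148499   0.39951736 -0.3257339 ] [-3.86994276e-01  4.62229724e-01  8.40692339e-02  1.19001028e+00
 -4.86467604e-04  2.10067413e+00]
```

```bash
python3 -m handwheel '[[0,0,0,0,0,5.5,-1],[0,0,0,0,0,11,-1],[0,0,0,0,0,16.5,-1],[0,0,0,0,0,22,-1],[0,0,0,0,0,27.5,-1],[0,0,0,0,0,33,-1],[0,0,0,0,0,38.5,-1],[0,0,0,0,0,44,-1],[0,0,0,0,0,49.5,-1],[0,0,0,0,0,51.3,-1]]' && python3 -m handwheel '[[0,0,0,0,0,0,-1],[0,0,0,0,0,0,-1],[0,0,0,0,0,0,-1]]'; python3 -c "
from h import *
s=status.observe();print(s['wrist_torque'],s['q'],2*np.degrees(np.arctan2(s['eef_rot'][1],s['eef_rot'][0])))"
```

```text
t: 4.07
ee_pos: [0.5911, -0.162, 0.2241]
eef_rot: [3.117, -0.385, 0.003]
contact_force: [-3.1, 0.8, 7.2]
gripper_width: 0.011
grasp_force: 58.8
t: 4.32
ee_pos: [0.591, -0.1621, 0.224]
eef_rot: [3.118, -0.378, 0.003]
contact_force: [-2.1, -0.5, 6.7]
gripper_width: 0.0114
grasp_force: 58.8
[ 0.04731495  0.41117122 -0.23257242] [-3.86716483e-01  4.62121349e-01  8.38292242e-02  1.19043371e+00
 -2.69253990e-04  2.99595466e+00] -13.81279576720366
```

```bash
python3 -m handwheel '[[0,0,0,0,0,0,0.1],[0,0,0,0,0,0,0.1],[0,0,0,0,0,0,0.1],[0,0,-10,0,0,0,0.1],[0,0,-40,0,0,0,0.1],[0,0,-75,0,0,0,0.4],[0,0,-110,0,0,0,0.4],[0,0,-137,0,0,0,0.4],[0,0,-137,0,0,0,0.4],[0,0,-137,0,0,0,0.4]]' && python3 -c "
from h import *
s=status.observe();f=optics.grab_frame('wrist');print(s['ee_pos'],s['eef_rot'])
np.savez('w3.npz',pos=s['ee_pos'],rot=s['eef_rot'])
a=f['color'][:,:,::-1];cv2.imwrite('pics/w3.png',a)
cv2.imwrite('pics/w3c.png',cv2.resize(a[145:235,230:335],None,fx=6,fy=6,interpolation=cv2.INTER_CUBIC))"
```

```text
t: 5.15
ee_pos: [0.5914, -0.1621, 0.3616]
eef_rot: [3.118, -0.377, 0.006]
contact_force: [-0.9, -0.4, -0.3]
gripper_width: 0.0601
grasp_force: 0.0
[ 0.59144778 -0.16207896  0.36163218] [ 3.11789121 -0.37712257  0.00579543]
```

View pics/w3c.png

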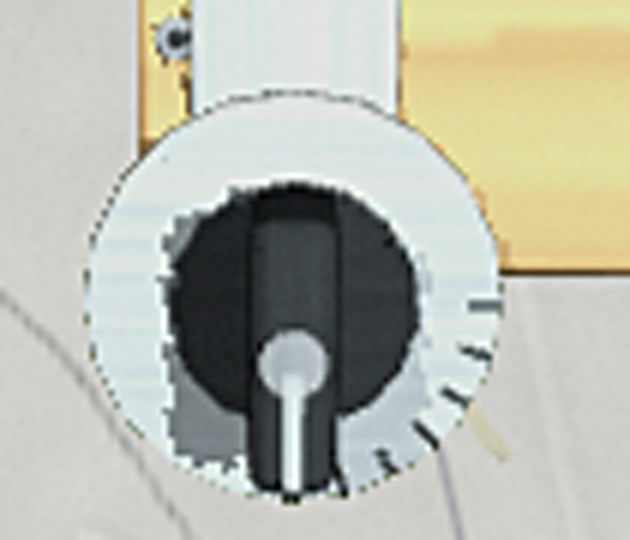

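The crop shows the pointer standing straight down at (291,490), covering the zero mark, whose end just shows at (291,500). The plate centre is at (293,297) and the cage edges are square with the picture, so the tension is at zero. Next is the knob, with the tool flipped half a turn.

```bash
python3 -c "
from h import *
print(delta([.4953,-.3245,.30],Ro.from_euler('z',-13.8,degrees=True)*Ro.from_euler('x',180,degrees=True)))"
```

```text
(array([-54.1, 180.7,  59.9]), array([ 0. , -0.1,  0. ]))
```

```bash
python3 -m handwheel '[[-54,181,30,0,0,-7,0.4],[-54,181,30,0,0,-14,0.4],[-54,181,30,0,0,-21,0.4],[-54,181,30,0,0,-28,0.4],[-54,181,60,0,0,-35,0.4],[-54,181,60,0,0,-42,0.4],[-54,181,60,0,0,-49,0.4],[-54,181,60,0,0,-56,0.4],[-54,181,60,0,0,-63,0.4],[-54,181,60,0,0,-70,0.4]]' && python3 -m handwheel '[[0,0,0,0,0,-7,0.4],[0,0,0,0,0,-14,0.4],[0,0,0,0,0,-21,0.4],[0,0,0,0,0,-28,0.4],[0,0,0,0,0,-35,0.4],[0,0,0,0,0,-42,0.4],[0,0,0,0,0,-49,0.4],[0,0,0,0,0,-56,0.4],[0,0,0,0,0,-63,0.4],[0,0,0,0,0,-70,0.4]]' && python3 -m handwheel '[[0,0,0,0,0,-7,0.2],[0,0,0,0,0,-14,0.2],[0,0,0,0,0,-21,0.2],[0,0,0,0,0,-28,0.2],[0,0,0,0,0,-35,0.2],[0,0,0,0,0,-40,0.2],[0,0,0,0,0,-40,0.2],[0,0,0,0,0,-40,0.2]]'; python3 -c "
from h import *
s=status.observe();f=optics.grab_frame('wrist');print(s['ee_pos'],s['q'])
np.savez('w4.npz',pos=s['ee_pos'],rot=s['eef_rot'])
print(delta([.4953,-.3245,.151],Ro.from_euler('z',165.8,degrees=True)*Ro.from_euler('x',180,degrees=True)))
a=f['color'][:,:,::-1];cv2.imwrite('pics/w4.png',a)
p=[.6483,-.29,-.2478];R,t=wristRT(f,s);print(proj(f,cage(p,np.array([(-155,-71,170),(-140,-71,170),(-125,-71,170),(-85,-71,210),(-85,-135,210)])/1e3),R,t))"
```

```text
t: 6.03
ee_pos: [0.4942, -0.3243, 0.2979]
eef_rot: [-2.765, -1.486, 0.002]
contact_force: [0.5, -0.1, 0.6]
gripper_width: 0.0599
grasp_force: 0.0
t: 6.87
ee_pos: [0.4944, -0.3241, 0.298]
eef_rot: [-1.412, -2.803, -0.001]
contact_force: [0.3, -0.1, -0.5]
gripper_width: 0.0599
grasp_force: 0.0
t: 7.53
ee_pos: [0.4946, -0.3243, 0.2984]
eef_rot: [-0.383, -3.117, -0.002]
contact_force: [0.1, -0.2, -0.5]
gripper_width: 0.0513
grasp_force: 0.0
[ 0.49460794 -0.32429856  0.29842342] [-7.03945725e-01  4.00088427e-01  1.80435599e-01  1.35305454e+00
  4.44525107e-05 -4.59610935e-01]
(array([-8.000e-01, -1.000e-01,  1.476e+02]), array([ 0. , -0.1,  0.2]))
[[277.63354433 183.70533019]
 [277.56580623 201.43034915]
 [277.50002859 218.64237549]
 [277.20782254 284.61535485]
 [193.12631195 284.32080062]]
```

View pics/w4.png

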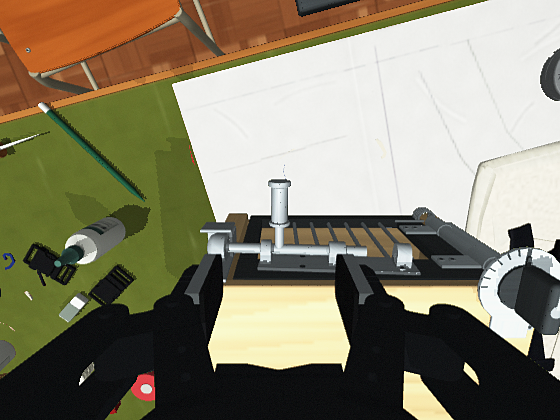

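The picture shows the knob from its flange (281,183) to its collar (280,221), centred at u≈280.5 against a predicted 277.5. So I shift +2 mm in tool y, −1 mm in x, and go down.

```bash
python3 -m handwheel '[[-1,2,35,0,0,0,0.1],[-1,2,70,0,0,0,0],[-1,2,100,0,0,0,0],[-1,2,120,0,0,0,0],[-1,2,135,0,0,0,0],[-1,2,147,0,0,0,0],[-1,2,147,0,0,0,0],[-1,2,147,0,0,0,0]]' && python3 -c "
from h import *
s=status.observe();f=optics.grab_frame('wrist');print(s['ee_pos'],s['q'])
a=f['color'][:,:,::-1];cv2.imwrite('pics/w5.png',a)"
```

```text
t: 8.25
ee_pos: [0.4961, -0.3226, 0.152]
eef_rot: [-0.381, -3.117, -0.001]
contact_force: [0.2, 1.2, 0.6]
gripper_width: 0.0425
grasp_force: 0.0
[ 0.49607804 -0.32264634  0.15197998] [-7.00156414e-01  4.69888040e-01 -9.84529031e-02  1.00397330e+00
  1.75548290e-06 -4.57019521e-01]
```

View pics/w5.png

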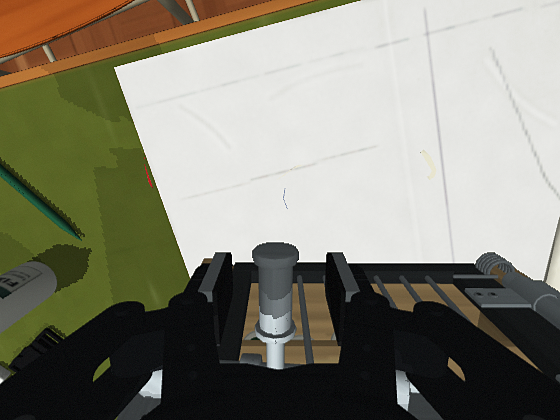

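The knob (u≈275) stands between the pads (231 to 328, centre about 280), roughly 2 mm to the left. I'll shift back 2 mm and close.

```bash
python3 -m handwheel '[[0,-2,0,0,0,0,0],[0,-2,0,0,0,0,0],[0,-2,0,0,0,0,-1],[0,-2,0,0,0,0,-1],[0,-2,0,0,0,0,-1],[0,-2,0,0,0,0,-1],[0,-2,0,0,0,0,-1],[0,-2,0,0,0,0,-1],[0,-2,0,0,0,0,-1]]'; python3 -c "
from h import *
s=status.observe();print(s['wrist_torque'],s['contact_force'])"
```

```text
t: 9.05
ee_pos: [0.4962, -0.3251, 0.1528]
eef_rot: [0.378, 3.118, -0.001]
contact_force: [-0.9, 0.5, 5.2]
gripper_width: 0.0117
grasp_force: 58.7
[ 0.01939589  0.11106201 -0.08533106] [-0.8699465   0.46541678  5.23597093]
```

```bash
python3 -m handwheel '[[0,-0.7,-2,1.2,0,0,-1],[0,-1.3,-4,2.3,0,0,-1],[0,-2,-6,3.4,0,0,-1],[0,-2.5,-8,4.5,0,0,-1],[0,-3,-9.5,5.2,0,0,-1],[0,-3,-9.5,5.2,0,0,-1],[0,-3,-9.5,5.2,0,0,-1]]'; python3 -c "
from h import *
s=status.observe();print(s['wrist_torque'],s['contact_force'])"
```

```text
t: 9.63
ee_pos: [0.4954, -0.3274, 0.1619]
eef_rot: [-0.376, -3.105, 0.14]
contact_force: [1.3, 0.3, -1.7]
gripper_width: 0.0118
grasp_force: 58.6
[ 0.32631554 -0.15174927 -0.0563165 ] [ 1.28202992  0.31410543 -1.74480592]
```

```bash
python3 -m handwheel '[[0,3,-0.3,0,0,0,-1],[0,6,-0.5,0,0,0,-1],[0,9,-0.7,0,0,0,-1],[0,12,-1,0,0,0,-1],[0,15,-1.2,0,0,0,-1],[0,15,-1.2,0,0,0,-1]]';python3 -m handwheel '[[0,3,-0.3,0,0,0,-1],[0,6,-0.5,0,0,0,-1],[0,9,-0.7,0,0,0,-1],[0,12,-0.9,0,0,0,-1],[0,12,-0.9,0,0,0,-1]]'
```

```text
t: 10.13
ee_pos: [0.4991, -0.3125, 0.1616]
eef_rot: [-0.376, -3.105, 0.14]
contact_force: [1.1, 0.3, -2.4]
gripper_width: 0.0127
grasp_force: 58.5
t: 10.55
ee_pos: [0.502, -0.3008, 0.1615]
eef_rot: [-0.376, -3.105, 0.14]
contact_force: [0.7, 0.9, -2.8]
gripper_width: 0.0123
grasp_force: 58.5
```

```bash
for i in 1 2 3; do python3 -m handwheel '[[0,1,-0.1,0,0,0,-1],[0,1,-0.1,0,0,0,-1],[0,1,-0.1,0,0,0,-1]]'|grep -E "pos|force"; done
```

```text
ee_pos: [0.5021, -0.3004, 0.1615]
contact_force: [0.8, 0.6, -1.6]
grasp_force: 58.5
ee_pos: [0.5022, -0.2996, 0.1616]
contact_force: [0.9, -0.1, -2.1]
grasp_force: 58.5
ee_pos: [0.5023, -0.2989, 0.1616]
contact_force: [-0.7, -3.4, -3.0]
grasp_force: 58.6
```

```bash
for i in 1 ; do python3 -m handwheel '[[0,1,-0.1,0,0,0,-1],[0,1,-0.1,0,0,0,-1],[0,1,-0.1,0,0,0,-1]]'|grep -E "pos|force"; done
python3 - <<'E'
from h import *
# gate swing: target from present pose for gate angle g about hinge axis (clockwise), both hinge estimates
s=status.observe(); H=np.array([.5908,-.1602,0]); R0=Ro.from_rotvec(s['eef_rot'])
print(s['ee_pos'], 'cage rel', Ro.from_euler('z',.2478).apply(s['ee_pos']-H))
for g in np.linspace(.035,.35,10):
    Z=Ro.from_euler('z',-g); pos=H+Z.apply(s['ee_pos']-H)
    print(round(g,3),delta(pos,Z*R0))
E
```

```text
ee_pos: [0.5021, -0.2987, 0.1616]
contact_force: [-3.9, -5.9, -2.7]
grasp_force: 58.7
[ 0.50211931 -0.29868146  0.16164525] cage rel [-0.05200629 -0.15600232  0.16164525]
0.035 (array([ 5.4,  1.9, -0.2]), array([-0. ,  0.2,  2. ]))
0.07 (array([10.8,  4.1, -0.4]), array([-0. ,  0.4,  4. ]))
0.105 (array([16. ,  6.4, -0.6]), array([-0. ,  0.6,  6. ]))
0.14 (array([21.2,  8.9, -0.8]), array([-0. ,  0.7,  8. ]))
0.175 (array([26.3, 11.5, -1.1]), array([-0. ,  0.9, 10. ]))
0.21 (array([31.3, 14.4, -1.3]), array([-0. ,  1.1, 12. ]))
0.245 (array([36.2, 17.4, -1.6]), array([-0. ,  1.3, 14. ]))
0.28 (array([41. , 20.6, -1.9]), array([-0. ,  1.5, 16. ]))
0.315 (array([45.6, 23.9, -2.2]), array([-0. ,  1.7, 18. ]))
0.35 (array([50.2, 27.4, -2.5]), array([-0. ,  1.9, 20. ]))
```

```bash
python3 -m handwheel '[[5.4,1.8,-0.2,0,0.2,2,-1],[10.8,4,-0.4,0,0.4,4,-1],[16,6.3,-0.6,0,0.6,6,-1],[21.2,8.8,-0.8,0,0.7,8,-1],[26.3,11.4,-1.1,0,0.9,10,-1],[31.3,14.3,-1.3,0,1.1,12,-1],[36.2,17.3,-1.6,0,1.3,14,-1],[41,20.5,-1.9,0,1.5,16,-1],[41.8,21,-1.9,0,1.5,16.3,-1],[41.8,21,-1.9,0,1.5,16.3,-1]]'
python3 - <<'E'
from h import *
s=status.observe(); f=optics.grab_frame('wrist'); cv2.imwrite('pics/w6.png',f['color'][:,:,::-1]); f=optics.grab_frame('top'); a=f['color'][:,:,::-1]
cv2.imwrite('pics/t6.png',cv2.resize(a[130:250,235:365],None,fx=5,fy=5,interpolation=cv2.INTER_CUBIC))
H=np.array([.5908,-.1602,0]);v=s['ee_pos']-H; v0=np.array([.5021193,-.2986815])-H[:2]
print('angle',np.arctan2(v0[1],v0[0])-np.arctan2(v[1],v[0]),'radius change',np.hypot(*v[:2])-np.hypot(*v0),s['wrist_torque'])
p=[.6483,-.29,-.2478]
c=np.array([-88,112,210.]);
for g in(0,.2,.24,.28,.32):
    e=np.array([[-88-218*np.sin(g)+3*np.cos(g),112-218*np.cos(g)-3*np.sin(g),200]])/1e3
    uv=proj(f,cage(p,e)); print(g,(uv-[235,130])*5)
E
```

```text
t: 12.38
ee_pos: [0.4667, -0.2674, 0.1616]
eef_rot: [-0.811, -3.007, 0.138]
contact_force: [-3.0, -3.8, -2.0]
gripper_width: 0.0116
grasp_force: 58.9
angle 0.28844630777607794 radius change -0.00046753653278033824 [-0.80659892  0.59506577 -0.24995891]
0 [[467.71162256 440.07659196]]
0.2 [[444.73284586 513.74859228]]
0.24 [[438.37594098 527.87880847]]
0.28 [[431.45175713 541.75264313]]
0.32 [[423.97070998 555.34717207]]
```

View pics/w6.png

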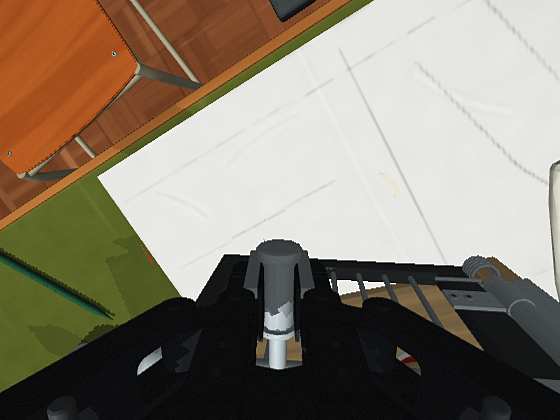

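The knob is still held: the flange at (277,250) and collar at (278,330) sit as they did before the swing, so there has been no slip along it. The arm turned 0.288 rad, putting the edge about 62 mm out, and the bolt rests lightly on its stop. I'll let it settle, then hand in.

```bash
python3 -m handwheel '[[0,0,0,0,0,0,-1],[0,0,0,0,0,0,-1],[0,0,0,0,0,0,-1],[0,0,0,0,0,0,-1],[0,0,0,0,0,0,-1],[0,0,0,0,0,0,-1]]' && python3 -c "
from plant import r
print(r.close_job())"
```

```text
t: 12.98
ee_pos: [0.467, -0.2677, 0.1616]
eef_rot: [-0.81, -3.007, 0.138]
contact_force: [-2.7, -3.4, -2.7]
gripper_width: 0.0119
grasp_force: 58.9
the job is handed in; nothing more can be done
None
```

The job is handed in at 13.0 s: the spring knob stands on zero, the bolt was lifted about 9 mm and drawn to its stop, and the gripper holds the gate ajar by the bolt knob at about 0.285 rad (roughly 61 mm, from the arm's pose rather than a sight of the gate's edge).

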